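# Stock the pantry tin organiser, new behind old

## Robot

A 6-joint arm with a two-finger parallel gripper is mounted at the origin on the work surface. World frame = base frame: x ahead of the robot, y to its left, z up, the work surface at z = 0. Lengths are in m, angles in rad, forces in N, time in s.
With the tool pointing down it reaches from about 0.35 to 0.975 m from the base axis. Payload 4.9 kg.
Tool frame: the origin (TCP) lies on the front face of the gripper's body, between the roots of the fingers; the fingertips stand 73 mm ahead of it and the grasp point (between the pads) lies 54 mm ahead of it; z points along the fingers, y is the line along which they close (so a half turn about z gives the same grasp; the last joint's range is limited). The gripper opens to 85 mm and grips with 20 to 120 N. Pads are 22 mm wide; open, the fingers measure 114 mm over their backs; the gripper's body (76 mm by 85 mm) begins 54 mm behind the grasp point. The pads swing forward as they close: fully open they stand 13 mm farther back than shut.
Start: joints at [0.982, 0.053, 1.613, -0, 1.476, -0.119], TCP at [0.283, 0.557, 0.304] pointing down, gripper open.
Joint ranges: [-3.01, 3.01], [-1.01, 2.22], [0.06, 2.58], [-1.02, 4.17], [0.09, 2.62], [-3.14, 3.14]. Speed limits (rad/s): [2.57, 2.57, 3.14, 3.14, 3.14, 3.14].

## Interface

Orientations are given as a rotation vector (axis times angle).
In Python, from station import status, imaging, order gives the robot as it stands.
- The arm moves only by the tool arm_command, never from a script. Its argument "increments" is a list of rows, each an object with "slide": the shift along the tool's x, y, z in m, a list of three; "spin": the turn about the tool's z in degrees; "gripper": the opening, from -1 (shut) to 1 (fully open). In form: [{"slide": [x, y, z], "spin": spin, "gripper": gripper}, ...]. A call has 1 to 8 rows; each row is the pose to reach, as a shift and turn from the pose commanded when the call began, along the tool's axes at that moment; what a row does not reach only later rows make up. A row lasts 1/12 s, in which the tool goes at most 41.7 mm and 7.16 degrees, less where a joint would pass 70% of its speed; a pose out of reach is approached as far as the arm can. A call with a gripper value outside its range is refused whole. The fingers move at their own pace and stop on an object; "newtons" is the grip in N (left out, the last holds). Time passes only in rows, so rows that repeat a pose let the fingers close. It gives the time, the measured TCP pose, the force, the opening and the grip force at its end, in the units of the state.
- status.get_obs(): the state, without advancing time (a new reading comes with each control period).
- imaging.get_image(name): name is "scene" or "top"; returns a dict with "frame" (480x640x3 uint8, red, green, blue), "vfov" (degrees; the focal length in pixels is half the picture's height over the tangent of half this angle, whatever the lens; pixels are square), "cx", "cy" (the principal point, pixels), "view" (4x4, takes a point from world to camera coordinates). Camera axes: x right, y up, looking along -z (the intrinsics and any distortion apply to the point x, -y, -z); pixel columns grow to the right and rows downward; lengths in m; the calibration is good to about 2 mm. A picture is of the moment at which its call begins. There is no depth.
- order.finish_job(): hands the job in; it is judged then, once.
The state is a dict: "t": time; "q": joint angles; "dq": joint speeds; "effort": joint torques, N m; "tool_pos": TCP position; "tool_rot": TCP orientation; "contact_force": force on the tool from outside, world axes, zero at the start; "wrist_torque": the same for the moment, N m; "opening": finger opening in m; "grip_force": force on a finger pad.
Only numpy, scipy, OpenCV 4.12 (cv2) and the standard library are available. Lean on these libraries where they do the work, as an engineer would, in place of code of your own. Each camera call takes 0.05 s, during which the arm holds its last target. There are 200 camera calls.

## Task

Put the four new tins from the counter away in the bamboo organiser: stand each one upright in the lane that already holds the tin of its own colour, behind that old tin, so that the old one is used up first. Set the tins down without dropping or tipping them, and leave the old tins and the honey jar standing where they are.

Things in the scene. Friction and masses are not known exactly. Their poses are not given: they have to be found in the camera images.
- organiser: fixed bamboo tray, 250 deep (x) by 342 wide (y), open on top. Origin: centre of its underside; +x to its back, away from the robot. Floor 6 thick. Four lanes along x, centred at y = -126, -42, 42, 126, each 78 wide inside; dividers, side and back walls 6 thick, tops 30 above the counter; front lip 22 high; inner end faces at x = -119 and 119. Each lane is empty behind its old tin. (mm)
- new_red: new red tin standing loose on the counter to the left of the organiser: a plain upright cylinder, 54 mm in diameter and 92 mm high, red with a white band near the foot and a red lid, 0.1 to 0.35 kg. Origin: centre of its underside; z up, yaw of no meaning.
- new_yellow: new yellow tin standing loose on the counter to the left of the organiser: a plain upright cylinder, 60 mm in diameter and 76 mm high, yellow with a white band near the foot and a yellow lid, 0.1 to 0.35 kg. Origin: centre of its underside; z up, yaw of no meaning.
- new_green: new green tin standing loose on the counter to the left of the organiser: a plain upright cylinder, 50 mm in diameter and 100 mm high, green with a white band near the foot and a green lid, 0.1 to 0.35 kg. Origin: centre of its underside; z up, yaw of no meaning.
- new_blue: new blue tin standing loose on the counter to the left of the organiser: a plain upright cylinder, 58 mm in diameter and 84 mm high, blue with a white band near the foot and a blue lid, 0.1 to 0.35 kg. Origin: centre of its underside; z up, yaw of no meaning.
- old_red: old red tin, exactly like the new one (54 mm in diameter, 92 mm high), standing loose at the front of one of the lanes, its axis 68 to 80 mm in front of the organiser's middle; which lane differs. Origin: centre of its underside, on the organiser's floor.
- old_yellow: old yellow tin, exactly like the new one (60 mm in diameter, 76 mm high), standing loose at the front of one of the lanes, its axis 68 to 80 mm in front of the organiser's middle; which lane differs. Origin: centre of its underside, on the organiser's floor.
- old_green: old green tin, exactly like the new one (50 mm in diameter, 100 mm high), standing loose at the front of one of the lanes, its axis 68 to 80 mm in front of the organiser's middle; which lane differs. Origin: centre of its underside, on the organiser's floor.
- old_blue: old blue tin, exactly like the new one (58 mm in diameter, 84 mm high), standing loose at the front of one of the lanes, its axis 68 to 80 mm in front of the organiser's middle; which lane differs. Origin: centre of its underside, on the organiser's floor.
- honey_jar: round amber glass jar with a brass-coloured lid, 64 mm in diameter and 85 mm high, standing loose among the new tins; it has no place in the organiser. Origin: centre of its underside.

How it is judged:
By the outcome, as a careful person would: the job done as asked, in the order asked, and still so for the second after the job is handed in, with the robot touching nothing.
It also fails if it takes over 96 s, if anything falls off the work surface, if the arm or the gripper's body presses on something with over 40 N, if the wrist force passes 120 N, or if a joint passes its speed limit or range.

## Working session

There is one attempt and no reset: what is moved stays moved. The work goes in short steps, Python scripts to look and compute and a tool call to move; the robot and the scene stay as the last step left them, time stands still between calls to the robot, and variables do not carry over. Pictures are saved under pics/ and viewed, at most 14 in all, crops included, and the job is handed in when it is done.

Besides the shell and the picture viewer there is one more tool, called after "Call:" as name(argument=value, ...) on one line, values as JSON. arm_command: Moves the arm, as the interface text tells. Its arguments: {"type":"object","properties":{"increments":{"type":"array","items":{"type":"object","properties":{"slide":{"type":"array","items":{"type":"number"}},"spin":{"type":"number"},"gripper":{"type":"number"}}}},"newtons":{"type":"number"}},"required":["increments"]}

```bash
mkdir -p pics; python3 - <<'E'
from station import status, imaging
import cv2
print(status.get_obs())
for n in("scene","top"):
    d=imaging.get_image(n); cv2.imwrite(f"pics/{n}0.png",d["frame"][:,:,::-1])
    print(n,{k:v for k,v in d.items() if k!="frame"})
E
```

```text
{'t': 0.0, 'q': array([ 9.82034381e-01,  5.33251932e-02,  1.61429481e+00,  7.49113580e-06,
        1.47599386e+00, -1.19010150e-01]), 'dq': array([ 5.50788005e-05,  1.62864876e-04, -2.38670753e-03, -4.77658473e-04,
        5.39056415e-04,  1.28098696e-03]), 'effort': array([-4.01315913e-05, -3.93681943e+01, -3.70181072e+01, -6.68719531e-05,
        6.94551563e-03,  1.60940368e-05]), 'tool_pos': array([0.28265354, 0.55690013, 0.30268202]), 'tool_rot': array([-7.30954775e-01, -3.05464502e+00,  2.97344140e-03]), 'contact_force': array([-0.32796588,  0.03625387, -0.03756788]), 'wrist_torque': array([-0.03445934, -0.04785553, -0.00364147]), 'grip_force': 0.0, 'opening': 0.08514301554167591}
scene {'vfov': 51.42971606740925, 'cx': 317.92611535936635, 'cy': 234.35495776960101, 'view': array([[-0.7833595 ,  0.62154299, -0.00567448,  0.40597814],
       [-0.50257764, -0.6279974 ,  0.59416747,  0.28076196],
       [ 0.36573707,  0.4682986 ,  0.80432134, -1.22349753],
       [ 0.        ,  0.        ,  0.        ,  1.        ]])}
top {'vfov': 49.51819875167329, 'cx': 320.7176007741064, 'cy': 234.03874941141342, 'view': array([[ 7.70216572e-04, -9.99967612e-01, -8.01130056e-03,
         6.22850446e-02],
       [ 9.91906930e-01, -2.53194572e-04,  1.26966841e-01,
        -5.50972583e-01],
       [-1.26964758e-01, -8.04425651e-03,  9.91874609e-01,
        -8.58256487e-01],
       [ 0.00000000e+00,  0.00000000e+00,  0.00000000e+00,
         1.00000000e+00]])}
```

View pics/top0.png

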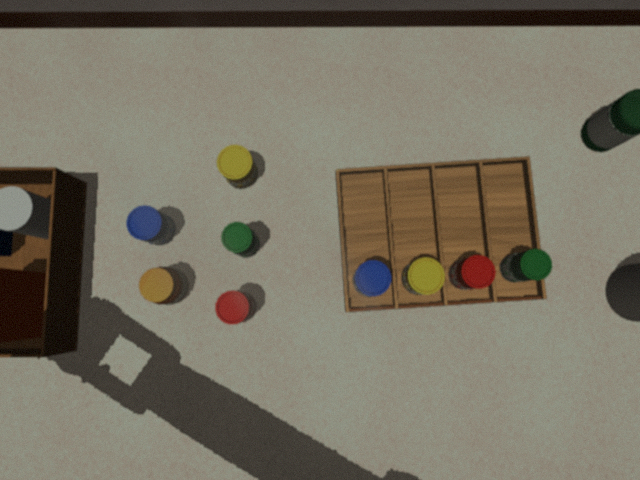

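View pics/scene0.png

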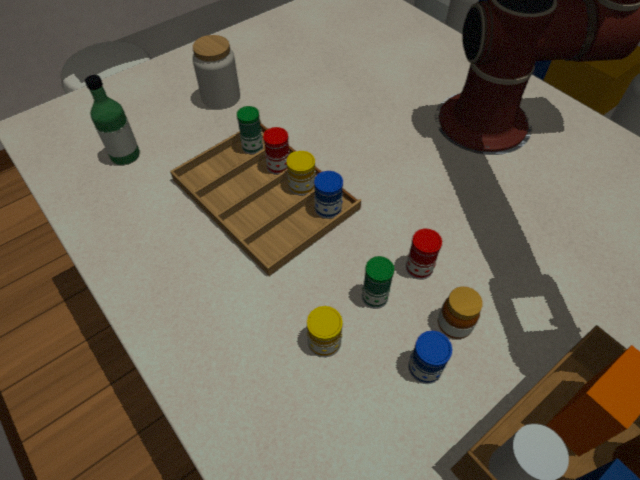

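```bash
cat > vis.py <<'E'
import cv2,numpy as np
from station import imaging
H=dict(red=.092,yellow=.076,green=.1,blue=.084,honey=.085)
HUE=dict(red=(0,6),yellow=(24,34),green=(50,85),blue=(105,130),honey=(10,20))
def ray(d,px,z):
    f=240/np.tan(np.radians(d["vfov"]/2)); V=d["view"]; R=V[:3,:3]; c=-R.T@V[:3,3]
    w=R.T@np.array([(px[0]-d["cx"])/f,-(px[1]-d["cy"])/f,-1]); return c+w*(z-c[2])/w[2]
def blobs(d,name,vmin,amin=60):
    hsv=cv2.cvtColor(d["frame"],cv2.COLOR_RGB2HSV); lo,hi=HUE[name]
    m=cv2.inRange(hsv,(lo,150,vmin),(hi,255,255))
    if name=="red": m|=cv2.inRange(hsv,(174,150,vmin),(180,255,255))
    m=cv2.morphologyEx(m,cv2.MORPH_OPEN,np.ones((3,3)))
    return [(cv2.fitEllipse(c),cv2.contourArea(c)) for c in cv2.findContours(m,0,1)[0] if cv2.contourArea(c)>amin]
VM=dict(top=dict(red=130,yellow=130,green=75,blue=110,honey=130),scene=dict(red=170,yellow=170,green=90,blue=140,honey=140))
E
python3 - <<'E'
from vis import *
for n in("top","scene"):
    d=imaging.get_image(n)
    hsv=cv2.cvtColor(d["frame"],cv2.COLOR_RGB2HSV)
    for k in HUE:
        for e,a in blobs(d,k,VM[n][k]):
            if a>4000: continue
            p=[ray(d,e[0],H[k]+dz)[:2].round(4) for dz in(0,.006)]
            r=np.linalg.norm(ray(d,e[0],H[k])-ray(d,(e[0][0]+e[1][1]/2,e[0][1]),H[k]))
            print(n,k,np.round(e[0],1),np.round(e[1],1),int(a),"dia",(2*r*1000).round(1),*p, hsv[int(e[0][1]),int(e[0][0])])
d=imaging.get_image("top")
for p in [(337,170),(530,158),(544,297),(347,310)]: print(ray(d,p,.03))
big=cv2.resize(d["frame"][130:330,110:310],(800,800))[:,:,::-1]
o=cv2.resize(d["frame"][145:320,325:558],(799,600),interpolation=cv2.INTER_CUBIC)[:,:,::-1]
cv2.imwrite("pics/org.png",o)
E
```

```text
top red [231.6 307.2] [24.  24.8] 460 dia 39.3 [0.427  0.2028] [0.4271 0.2018] [  1 170 138]
top yellow [426.6 275.5] [32.8 35.4] 903 dia 57.1 [ 0.4781 -0.1094] [ 0.4778 -0.1082] [ 28 175 143]
top yellow [234.4 161.3] [31.1 32.2] 780 dia 53.8 [0.6684 0.2064] [0.6667 0.2053] [ 28 170 141]
top blue [375.5 276.2] [19.4 28.2] 406 dia 45.3 [ 0.4765 -0.026 ] [ 0.4762 -0.0254] [111 174 119]
top honey [145.5 279.3] [ 8.  18.5] 102 dia 29.9 [0.4714 0.3437] [0.4711 0.3417] [ 19 161 139]
scene honey [619.7 388.2] [47.9 76.3] 2365 dia 113.0 [0.399  0.5725] [0.4032 0.5719] [ 15 255 150]
[0.66493226 0.03398469 0.03      ]
[ 0.68606992 -0.30468074  0.03      ]
[ 0.44392419 -0.31620331  0.03      ]
[0.42180571 0.01781397 0.03      ]
```

View pics/org.png

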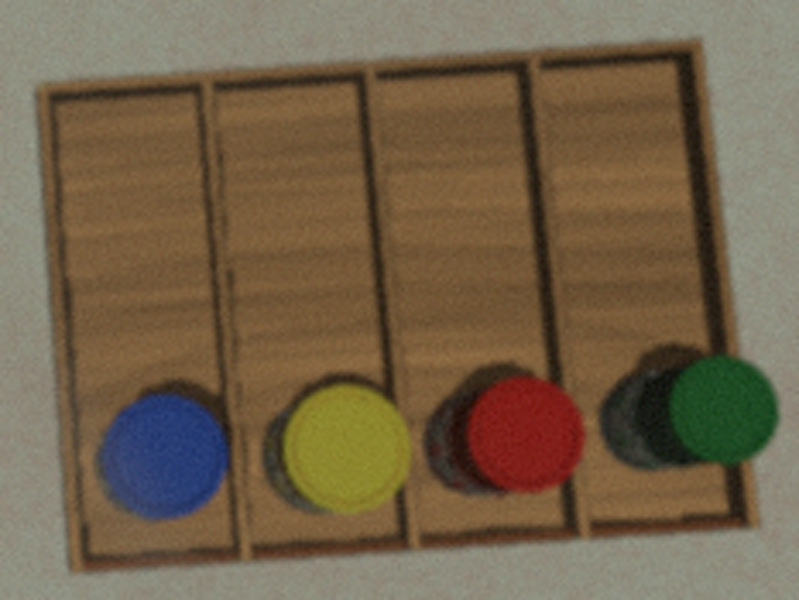

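```bash
sed -i 's/150,vmin/100,vmin/g; s/^VM=.*/VM=dict(top=dict(red=95,yellow=95,green=58,blue=80,honey=95),scene=dict(red=140,yellow=140,green=70,blue=100,honey=110))/; s/honey=(10,20)/honey=(12,21)/;s/m=cv2.morph.*/m=cv2.morphologyEx(m,cv2.MORPH_OPEN,np.ones((5,5)))/' vis.py
python3 - <<'E'
from vis import *
for n in("top","scene"):
    d=imaging.get_image(n); o=d["frame"][:,:,::-1].copy()
    for k in HUE:
        for e,a in blobs(d,k,VM[n][k]):
            if a>3000 or a<150: continue
            cv2.ellipse(o,e,(255,255,255),1)
            p=[ray(d,e[0],H[k]+dz)[:2].round(4) for dz in(0,.006)]
            r=np.linalg.norm(ray(d,e[0],H[k])-ray(d,(e[0][0]+e[1][1]/2,e[0][1]),H[k]))
            print(n,k,np.round(e[0],1),np.round(e[1],1),int(a),"dia",(2*r*1000).round(1),*p)
    cv2.imwrite(f"pics/{n}1.png",np.vstack([o[130:330]]) if n=="top" else o[90:390,150:500])
a=cv2.imread("pics/top1.png");b=cv2.imread("pics/scene1.png")
c=np.zeros((500,640,3),np.uint8);c[:200]=a;c[200:,:350]=b
cv2.imwrite("pics/both1.png",c)
E
```

```text
top red [231.9 307. ] [32.5 33.2] 845 dia 52.5 [0.4274 0.2024] [0.4275 0.2013]
top red [478.  271.2] [32.  33.1] 832 dia 52.5 [ 0.484 -0.188] [ 0.4837 -0.1863]
top yellow [425.7 275.5] [35.7 36.4] 1019 dia 58.9 [ 0.478  -0.1079] [ 0.4777 -0.1067]
top yellow [234.3 161.7] [33.1 34.7] 901 dia 58.1 [0.6677 0.2066] [0.666  0.2055]
top green [535.5 264.2] [29.1 30.1] 684 dia 47.2 [ 0.4947 -0.2765] [ 0.4943 -0.2741]
top green [237.6 236.4] [26.4 29.1] 595 dia 46.4 [0.5388 0.1944] [0.5381 0.1934]
top blue [372.8 277.3] [34.3 34.4] 922 dia 55.1 [ 0.4748 -0.0217] [ 0.4745 -0.0211]
top blue [143.7 222.7] [32.2 33.5] 846 dia 54.9 [0.5635 0.3509] [0.5626 0.3488]
top honey [368.5 296. ] [21.7 44.3] 435 dia 70.7 [ 0.4449 -0.0143] [ 0.4449 -0.0138]
top honey [460.7 292. ] [17.5 51.1] 478 dia 81.3 [ 0.4514 -0.1612] [ 0.4513 -0.1597]
top honey [413.4 291.7] [24.2 49.6] 483 dia 79.1 [ 0.4517 -0.0861] [ 0.4516 -0.085 ]
top honey [510.7 286.5] [21.8 49.5] 639 dia 78.7 [ 0.4601 -0.2413] [ 0.4599 -0.2392]
top honey [156.3 281.4] [26.1 34.7] 673 dia 55.8 [0.468  0.3261] [0.4678 0.3241]
top honey [ 15.6 260
[... 814 characters left out ...]
.1056]
scene honey [619.4 388.6] [48.7 77. ] 2454 dia 114.0 [0.3999 0.5726] [0.404  0.5719]
scene honey [ 60.4 331.6] [12.4 41.2] 350 dia 66.4 [ 1.0164 -0.0372] [ 1.0156 -0.0329]
scene honey [465.4 300.6] [26.9 33.6] 708 dia 55.9 [0.4661 0.3302] [0.4697 0.3316]
scene honey [285.6 236.4] [31.6 89.3] 1958 dia 163.2 [0.6217 0.036 ] [0.624  0.0398]
scene honey [259.2 212.6] [28.2 88.7] 1725 dia 168.2 [ 0.6277 -0.0404] [ 0.63   -0.0361]
scene honey [235.1 189.9] [24.8 85.6] 1457 dia 168.3 [ 0.6321 -0.1175] [ 0.6343 -0.1124]
scene honey [211.4 169.6] [21.8 79.7] 1203 dia 162.1 [ 0.6399 -0.1941] [ 0.6421 -0.1885]
scene honey [210.6  44.7] [19.1 34.2] 511 dia 87.4 [ 0.4122 -0.5741] [ 0.4162 -0.5653]
```

View pics/both1.png

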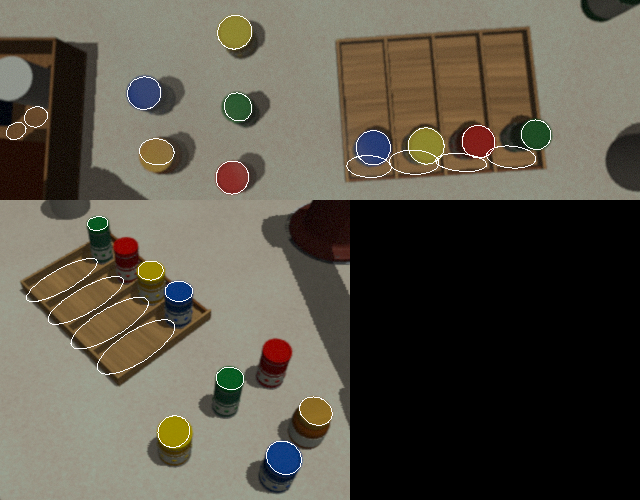

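```bash
cat > plan.py <<'E'
import numpy as np,sys
from scipy.spatial.transform import Rotation as Rn
from station import status
C=np.array([.554,-.142]); YAW=np.radians(3.5)
def org(x,y): c,s=np.cos(YAW),np.sin(YAW); return C+np.array([c*x-s*y,s*x+c*y])
NEW=dict(red=(.4276,.2030),yellow=(.6685,.2066),green=(.5395,.1955),blue=(.564,.3515))
LANE=dict(blue=.126,yellow=.042,red=-.042,green=-.126)
def to(xy,z):
    o=status.get_obs(); R=Rn.from_rotvec(o["tool_rot"]).as_matrix()
    return (R.T@(np.r_[xy,z]-o["tool_pos"])).round(4)
def st():
    o=status.get_obs(); R=Rn.from_rotvec(o["tool_rot"]).as_matrix()
    print("t",round(o["t"],2),"pos",o["tool_pos"].round(4),"yaw_y",np.degrees(np.arctan2(R[1,1],R[0,1])).round(2),"op",o["opening"],"grip",o["grip_force"])
E
python3 - <<'E'
from plan import *
from vis import *
from station import imaging
d=imaging.get_image("top")
W=np.array([ray(d,(325+x/3.43,145+y/3.43),.03)[:2] for x,y in[(38,88),(700,42),(760,525),(72,570)]])
M=np.array([[.125,.171],[.125,-.171],[-.125,-.171],[-.125,.171]])
A,B=M,W-W.mean(0)
th=np.arctan2((A[:,0]*B[:,1]-A[:,1]*B[:,0]).sum(),(A*B).sum()); print(W.mean(0),np.degrees(th),np.linalg.norm(B)/np.linalg.norm(A))
st(); print(to(NEW["green"],.27))
for k in LANE: print(k,org(.04,LANE[k]))
E
```

```text
[ 0.55328855 -0.14211506] 3.8861496899883208 0.9897804850302414
t 0.4 pos [0.2829 0.5572 0.3037] yaw_y 63.08 op 0.0853904408254728 grip 0.0
[-0.3926 -0.2064  0.0338]
blue [ 0.58623328 -0.01379307]
yellow [ 0.59136135 -0.0976364 ]
red [ 0.59648943 -0.18147972]
green [ 0.60161751 -0.26532304]
```

Call:
arm_command(increments=[{"slide":[-0.04,-0.02,0],"spin":7,"gripper":1},{"slide":[-0.075,-0.035,0],"spin":14,"gripper":1},{"slide":[-0.11,-0.055,0],"spin":21,"gripper":1},{"slide":[-0.145,-0.07,0],"spin":28,"gripper":1},{"slide":[-0.18,-0.09,0],"spin":35,"gripper":1},{"slide":[-0.215,-0.105,0],"spin":42,"gripper":1},{"slide":[-0.25,-0.12,0],"spin":49,"gripper":1},{"slide":[-0.28,-0.14,0],"spin":56,"gripper":1}], newtons=35)

```text
t: 1.07
tool_pos: [0.4706, 0.3041, 0.3042]
tool_rot: [2.087, 2.347, 0.001]
contact_force: [-0.6, -0.7, 1.0]
opening: 0.0858
grip_force: 0.0
```

```bash
python3 -c "
from plan import *
st(); print(to(NEW['green'],.27))"
```

```text
t 1.07 pos [0.4706 0.3041 0.3042] yaw_y 6.72 op 0.08575411557517272 grip 0.0
[-0.1159  0.0557  0.0342]
```

Call:
arm_command(increments=[{"slide":[-0.035,0.017,0.01],"spin":1,"gripper":1},{"slide":[-0.07,0.034,0.02],"spin":2,"gripper":1},{"slide":[-0.1,0.047,0.03],"spin":3,"gripper":1},{"slide":[-0.116,0.056,0.034],"spin":3,"gripper":1},{"slide":[-0.116,0.056,0.034],"spin":3,"gripper":1},{"slide":[-0.116,0.056,0.034],"spin":3,"gripper":1}])

```text
t: 1.57
tool_pos: [0.5393, 0.1967, 0.2696]
tool_rot: [-2.143, -2.296, 0.001]
contact_force: [-0.2, -0.1, -1.8]
opening: 0.0854
grip_force: 0.0
```

```bash
python3 - <<'E'
from plan import *
from vis import *
st(); print(to(NEW['green'],.13))
d=imaging.get_image("scene");cv2.imwrite("pics/s2.png",d["frame"][:,:,::-1])
E
```

```text
t 1.57 pos [0.5393 0.1967 0.2696] yaw_y 3.96 op 0.08536241327965148 grip 0.0
[-0.0013  0.0003  0.1395]
```

View pics/s2.png

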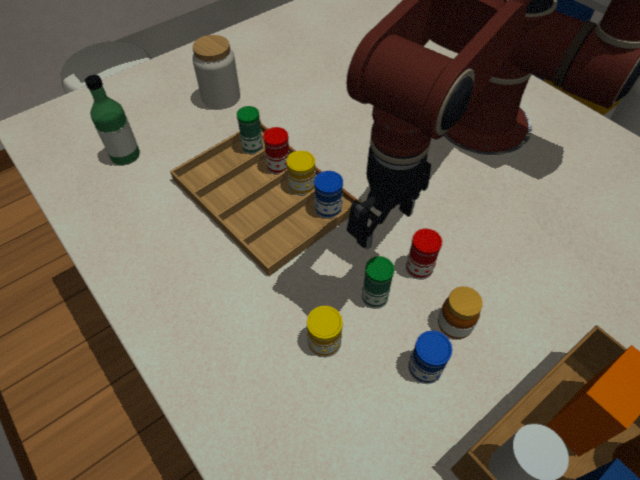

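Call:
arm_command(increments=[{"slide":[-0.001,0,0.035],"spin":0,"gripper":1},{"slide":[-0.001,0,0.07],"spin":0,"gripper":1},{"slide":[-0.001,0,0.1],"spin":0,"gripper":1},{"slide":[-0.001,0,0.125],"spin":0,"gripper":1},{"slide":[-0.001,0,0.14],"spin":0,"gripper":1},{"slide":[-0.001,0,0.14],"spin":0,"gripper":1},{"slide":[-0.001,0,0.14],"spin":0,"gripper":0},{"slide":[-0.001,0,0.14],"spin":0,"gripper":-0.2}])

```text
t: 2.28
tool_pos: [0.5399, 0.1975, 0.1319]
tool_rot: [2.138, 2.299, 0.004]
contact_force: [0.1, -0.1, 0.9]
opening: 0.064
grip_force: 0.0
```

Call:
arm_command(increments=[{"slide":[0,0,0],"spin":0,"gripper":-0.5},{"slide":[0,0,0],"spin":0,"gripper":-0.5},{"slide":[0,0,0],"spin":0,"gripper":-0.5},{"slide":[0,0,0],"spin":0,"gripper":-0.5},{"slide":[0,0,0],"spin":0,"gripper":-0.5},{"slide":[0,0,0],"spin":0,"gripper":-0.5}])

```text
t: 2.78
tool_pos: [0.5402, 0.197, 0.1325]
tool_rot: [2.14, 2.298, 0.005]
contact_force: [-2.8, 0.2, 7.0]
opening: 0.0495
grip_force: 35.7
```

```bash
python3 -c "
from plan import *
st(); print(to(org(.04,-.126),.27))"
```

```text
t 2.78 pos [0.5402 0.197  0.1325] yaw_y 4.08 op 0.04951998703589608 grip 35.723876953125
[-0.4653  0.0288 -0.1379]
```

Call:
arm_command(increments=[{"slide":[0,0,-0.015],"spin":0,"gripper":-0.5},{"slide":[0,0,-0.04],"spin":0,"gripper":-0.5},{"slide":[0,0,-0.07],"spin":0,"gripper":-0.5},{"slide":[0,0,-0.1],"spin":0,"gripper":-0.5},{"slide":[0,0,-0.125],"spin":0,"gripper":-0.5},{"slide":[0,0,-0.14],"spin":0,"gripper":-0.5},{"slide":[-0.01,0,-0.14],"spin":0,"gripper":-0.5},{"slide":[-0.035,0.003,-0.14],"spin":0,"gripper":-0.5}])

```text
t: 3.45
tool_pos: [0.5447, 0.1628, 0.2713]
tool_rot: [2.136, 2.302, 0.005]
contact_force: [-0.6, -0.8, -2.0]
opening: 0.0495
grip_force: 36.6
```

Call:
arm_command(increments=[{"slide":[-0.035,0.002,0],"spin":0,"gripper":-0.5},{"slide":[-0.075,0.005,0],"spin":0,"gripper":-0.5},{"slide":[-0.115,0.008,0],"spin":0,"gripper":-0.5},{"slide":[-0.155,0.01,0],"spin":0,"gripper":-0.5},{"slide":[-0.195,0.013,0],"spin":0,"gripper":-0.5},{"slide":[-0.235,0.015,0],"spin":0,"gripper":-0.5},{"slide":[-0.275,0.018,0],"spin":0,"gripper":-0.5},{"slide":[-0.31,0.02,0],"spin":0,"gripper":-0.5}])

```text
t: 4.12
tool_pos: [0.5857, -0.1491, 0.2683]
tool_rot: [-2.142, -2.297, 0.002]
contact_force: [-0.0, 0.3, -1.2]
opening: 0.0492
grip_force: 36.6
```

Call:
arm_command(increments=[{"slide":[-0.035,0.002,0],"spin":0,"gripper":-0.5},{"slide":[-0.07,0.004,0],"spin":0,"gripper":-0.5},{"slide":[-0.1,0.005,0],"spin":0,"gripper":-0.5},{"slide":[-0.12,0.006,0],"spin":0,"gripper":-0.5},{"slide":[-0.12,0.006,0],"spin":0,"gripper":-0.5},{"slide":[-0.12,0.006,0],"spin":0,"gripper":-0.5}])

```text
t: 4.62
tool_pos: [0.6002, -0.2665, 0.2681]
tool_rot: [-2.142, -2.295, 0.001]
contact_force: [0.5, 0.6, -2.1]
opening: 0.0501
grip_force: 36.6
```

```bash
python3 - <<'E'
from plan import *
from vis import *
st(); print(to(org(.04,-.126),.1385))
for n in("scene","top"): d=imaging.get_image(n);cv2.imwrite(f"pics/{n}3.png",d["frame"][:,:,::-1])
E
```

```text
t 4.62 pos [ 0.6002 -0.2665  0.2681] yaw_y 3.95 op 0.05009817333821104 grip 36.629549860954285
[0.0009 0.0018 0.1296]
```

View pics/scene3.png

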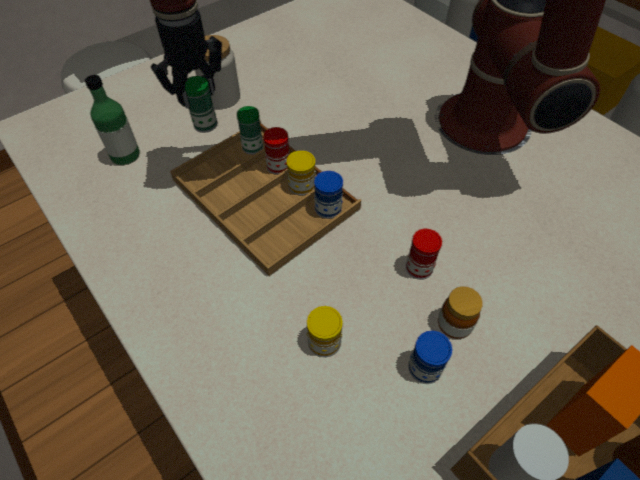

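Call:
arm_command(increments=[{"slide":[0.001,0.002,0.025],"spin":0,"gripper":-0.5},{"slide":[0.001,0.002,0.055],"spin":0,"gripper":-0.5},{"slide":[0.001,0.002,0.085],"spin":0,"gripper":-0.5},{"slide":[0.001,0.002,0.105],"spin":0,"gripper":-0.5},{"slide":[0.001,0.002,0.118],"spin":0,"gripper":-0.5},{"slide":[0.001,0.002,0.124],"spin":0,"gripper":-0.5},{"slide":[0.001,0.002,0.126],"spin":0,"gripper":-0.5},{"slide":[0.001,0.002,0.127],"spin":0,"gripper":-0.5}])

```text
t: 5.38
tool_pos: [0.6037, -0.264, 0.1439]
tool_rot: [2.139, 2.299, 0.001]
contact_force: [0.1, -0.3, -0.8]
opening: 0.0498
grip_force: 36.7
```

Call:
arm_command(increments=[{"slide":[0,0,0.001],"spin":0,"gripper":-0.5},{"slide":[0,0,0.001],"spin":0,"gripper":-0.5}])

```text
t: 5.55
tool_pos: [0.604, -0.2646, 0.1437]
tool_rot: [2.139, 2.297, 0.001]
contact_force: [0.2, 0.7, -1.7]
opening: 0.0498
grip_force: 36.7
```

Call:
arm_command(increments=[{"slide":[0,0,0.001],"spin":0,"gripper":-0.5},{"slide":[0,0,0.002],"spin":0,"gripper":-0.5},{"slide":[0,0,0.003],"spin":0,"gripper":-0.5},{"slide":[0,0,0.004],"spin":0,"gripper":-0.5}])

```text
t: 5.88
tool_pos: [0.6033, -0.2644, 0.1385]
tool_rot: [2.14, 2.299, -0.0]
contact_force: [-1.2, 1.1, 6.3]
opening: 0.0494
grip_force: 36.9
```

Call:
arm_command(increments=[{"slide":[0,0,0.001],"spin":0,"gripper":-0.5},{"slide":[0,0,0.001],"spin":0,"gripper":-0.5}])

```text
t: 6.05
tool_pos: [0.6034, -0.2646, 0.1386]
tool_rot: [2.14, 2.299, -0.001]
contact_force: [-3.8, 0.3, 6.2]
opening: 0.0495
grip_force: 37.3
```

Contact made at the expected height. Release and rise.

Call:
arm_command(increments=[{"slide":[0,0,-0.001],"spin":0,"gripper":0.1},{"slide":[0,0,-0.001],"spin":0,"gripper":0.4},{"slide":[0,0,-0.001],"spin":0,"gripper":0.9},{"slide":[0,0,-0.001],"spin":0,"gripper":0.9},{"slide":[0,0,-0.001],"spin":0,"gripper":0.9},{"slide":[0,0,-0.001],"spin":0,"gripper":0.9}])

```text
t: 6.55
tool_pos: [0.6031, -0.2641, 0.1377]
tool_rot: [-2.141, -2.299, 0.0]
contact_force: [-0.1, 0.3, -0.4]
opening: 0.0814
grip_force: 0.0
```

Call:
arm_command(increments=[{"slide":[0,0,-0.02],"spin":0,"gripper":0.9},{"slide":[0,0,-0.05],"spin":0,"gripper":0.9},{"slide":[0,0,-0.085],"spin":0,"gripper":0.9},{"slide":[0,0,-0.12],"spin":0,"gripper":0.9},{"slide":[0,0,-0.13],"spin":0,"gripper":0.9},{"slide":[0,0,-0.13],"spin":0,"gripper":1}])

```text
t: 7.05
tool_pos: [0.6049, -0.2651, 0.2734]
tool_rot: [2.135, 2.293, 0.003]
contact_force: [0.0, 0.7, 0.5]
opening: 0.0848
grip_force: 0.0
```

```bash
python3 - <<'E'
from plan import *
from vis import *
st(); print(to(NEW['red'],.27))
for n in("scene","top"): d=imaging.get_image(n);cv2.imwrite(f"pics/{n}4.png",d["frame"][:,:,::-1])
E
```

```text
t 7.05 pos [ 0.6049 -0.2651  0.2734] yaw_y 4.09 op 0.084777416859656 grip 0.0
[ 4.795e-01 -1.434e-01 -2.000e-04]
```

View pics/scene4.png

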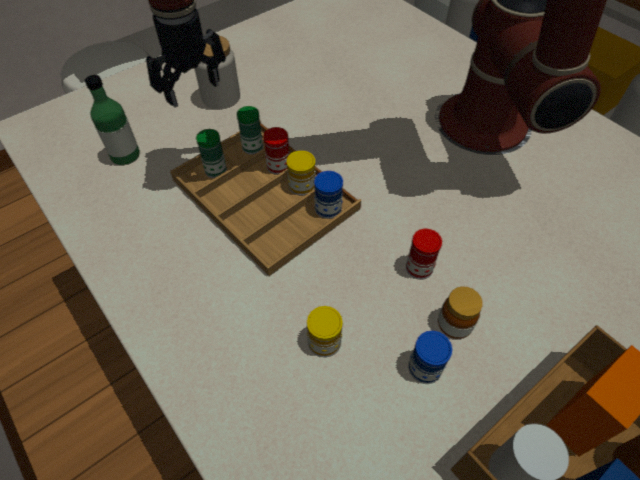

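Green stands behind the old green at about (210,152). Next, red.

Call:
arm_command(increments=[{"slide":[0.035,-0.01,0],"spin":0,"gripper":1},{"slide":[0.073,-0.021,0],"spin":0,"gripper":1},{"slide":[0.111,-0.033,0],"spin":0,"gripper":1},{"slide":[0.149,-0.044,0],"spin":0,"gripper":1},{"slide":[0.187,-0.056,0],"spin":0,"gripper":1},{"slide":[0.225,-0.067,0],"spin":0,"gripper":1},{"slide":[0.263,-0.079,0],"spin":0,"gripper":1},{"slide":[0.3,-0.09,0],"spin":0,"gripper":1}])

```text
t: 7.82
tool_pos: [0.4896, 0.0304, 0.2643]
tool_rot: [-2.138, -2.295, 0.005]
contact_force: [0.8, -0.3, -0.3]
opening: 0.0854
grip_force: 0.0
```

Call:
arm_command(increments=[{"slide":[0.037,-0.011,0],"spin":0,"gripper":1},{"slide":[0.075,-0.022,0],"spin":0,"gripper":1},{"slide":[0.113,-0.034,0],"spin":0,"gripper":1},{"slide":[0.15,-0.045,0],"spin":0,"gripper":1},{"slide":[0.179,-0.053,0],"spin":0,"gripper":1},{"slide":[0.179,-0.053,0],"spin":0,"gripper":1},{"slide":[0.179,-0.053,0],"spin":0,"gripper":1}])

```text
t: 8.4
tool_pos: [0.4247, 0.2043, 0.2649]
tool_rot: [-2.136, -2.301, 0.007]
contact_force: [0.6, 0.2, -0.1]
opening: 0.0854
grip_force: 0.0
```

```bash
python3 -c "
from plan import *
st(); print(to(NEW['red'],.122))"
```

```text
t 8.4 pos [0.4247 0.2043 0.2649] yaw_y 4.28 op 0.08535364311483343 grip 0.0
[-0.0013  0.0035  0.1429]
```

Call:
arm_command(increments=[{"slide":[-0.001,0.003,0.035],"spin":0,"gripper":1},{"slide":[-0.001,0.003,0.07],"spin":0,"gripper":1},{"slide":[-0.001,0.003,0.1],"spin":0,"gripper":1},{"slide":[-0.001,0.003,0.127],"spin":0,"gripper":1},{"slide":[-0.001,0.003,0.143],"spin":0,"gripper":1},{"slide":[-0.001,0.003,0.143],"spin":0,"gripper":1},{"slide":[-0.001,0.003,0.143],"spin":0,"gripper":0},{"slide":[-0.001,0.003,0.143],"spin":0,"gripper":0}])

```text
t: 9.07
tool_pos: [0.4301, 0.2021, 0.1255]
tool_rot: [2.142, 2.298, 0.001]
contact_force: [0.2, 0.9, 0.4]
opening: 0.0637
grip_force: 0.0
```

Call:
arm_command(increments=[{"slide":[0,0,0],"spin":0,"gripper":-0.4},{"slide":[0,0,0],"spin":0,"gripper":-0.4},{"slide":[0,0,0],"spin":0,"gripper":-0.4},{"slide":[0,0,0],"spin":0,"gripper":-0.4},{"slide":[0,0,0],"spin":0,"gripper":-0.4}])

```text
t: 9.48
tool_pos: [0.4304, 0.2029, 0.1264]
tool_rot: [2.139, 2.298, 0.004]
contact_force: [-0.1, -0.7, 6.2]
opening: 0.0532
grip_force: 36.9
```

```bash
python3 -c "
from plan import *
st(); print(to(org(.04,-.042),.27))"
```

```text
t 9.48 pos [0.4304 0.2029 0.1264] yaw_y 4.1 op 0.05317780886254208 grip 36.8753457069397
[-0.3953  0.1386 -0.1433]
```

Call:
arm_command(increments=[{"slide":[0,0,-0.015],"spin":0,"gripper":-0.4},{"slide":[0,0,-0.04],"spin":0,"gripper":-0.4},{"slide":[0,0,-0.07],"spin":0,"gripper":-0.4},{"slide":[0,0,-0.1],"spin":0,"gripper":-0.4},{"slide":[0,0,-0.128],"spin":0,"gripper":-0.4},{"slide":[0,0,-0.145],"spin":0,"gripper":-0.4},{"slide":[-0.01,0.003,-0.145],"spin":0,"gripper":-0.4},{"slide":[-0.035,0.012,-0.145],"spin":0,"gripper":-0.4}])

```text
t: 10.15
tool_pos: [0.4436, 0.1695, 0.2703]
tool_rot: [2.136, 2.303, 0.003]
contact_force: [-0.1, -1.2, -2.6]
opening: 0.0538
grip_force: 37.4
```

Call:
arm_command(increments=[{"slide":[-0.037,0.013,0],"spin":0,"gripper":-0.4},{"slide":[-0.075,0.026,0],"spin":0,"gripper":-0.4},{"slide":[-0.113,0.039,0],"spin":0,"gripper":-0.4},{"slide":[-0.151,0.053,0],"spin":0,"gripper":-0.4},{"slide":[-0.189,0.066,0],"spin":0,"gripper":-0.4},{"slide":[-0.227,0.08,0],"spin":0,"gripper":-0.4},{"slide":[-0.265,0.093,0],"spin":0,"gripper":-0.4},{"slide":[-0.3,0.105,0],"spin":0,"gripper":-0.4}])

```text
t: 10.82
tool_pos: [0.5694, -0.126, 0.267]
tool_rot: [-2.14, -2.296, 0.003]
contact_force: [0.4, -0.0, -1.0]
opening: 0.0537
grip_force: 37.4
```

Call:
arm_command(increments=[{"slide":[-0.025,0.009,0],"spin":0,"gripper":-0.4},{"slide":[-0.045,0.016,0],"spin":0,"gripper":-0.4},{"slide":[-0.06,0.021,0],"spin":0,"gripper":-0.4},{"slide":[-0.06,0.021,0],"spin":0,"gripper":-0.4},{"slide":[-0.06,0.021,0],"spin":0,"gripper":-0.4}])

```text
t: 11.23
tool_pos: [0.5946, -0.1818, 0.268]
tool_rot: [-2.14, -2.296, 0.001]
contact_force: [0.1, -0.5, -2.0]
opening: 0.0538
grip_force: 37.4
```

```bash
python3 -c "
from plan import *
st(); print(to(org(.04,-.042),.1324))"
```

```text
t 11.23 pos [ 0.5946 -0.1818  0.268 ] yaw_y 4.02 op 0.05382625984126236 grip 37.391515374183655
[-0.      0.0023  0.1356]
```

Call:
arm_command(increments=[{"slide":[0,0.001,0.025],"spin":0,"gripper":-0.4},{"slide":[0,0.001,0.055],"spin":0,"gripper":-0.4},{"slide":[0,0.001,0.085],"spin":0,"gripper":-0.4},{"slide":[0,0.001,0.11],"spin":0,"gripper":-0.4},{"slide":[0,0.001,0.124],"spin":0,"gripper":-0.4},{"slide":[0,0.001,0.13],"spin":0,"gripper":-0.4},{"slide":[0,0.001,0.132],"spin":0,"gripper":-0.4},{"slide":[0,0.001,0.134],"spin":0,"gripper":-0.4}])

```text
t: 11.9
tool_pos: [0.5969, -0.1813, 0.1372]
tool_rot: [2.139, 2.298, 0.001]
contact_force: [0.2, 0.0, -1.7]
opening: 0.0539
grip_force: 37.5
```

Call:
arm_command(increments=[{"slide":[0,0,0.001],"spin":0,"gripper":-0.4},{"slide":[0,0,0.002],"spin":0,"gripper":-0.4},{"slide":[0,0,0.002],"spin":0,"gripper":-0.4}])

```text
t: 12.15
tool_pos: [0.5969, -0.1817, 0.1353]
tool_rot: [2.139, 2.298, 0.001]
contact_force: [0.0, 0.2, -1.6]
opening: 0.0536
grip_force: 37.5
```

Call:
arm_command(increments=[{"slide":[0,0,0.001],"spin":0,"gripper":-0.4},{"slide":[0,0,0.002],"spin":0,"gripper":-0.4},{"slide":[0,0,0.003],"spin":0,"gripper":-0.4},{"slide":[0,0,0.003],"spin":0,"gripper":-0.4}])

```text
t: 12.48
tool_pos: [0.5967, -0.1819, 0.1325]
tool_rot: [2.14, 2.298, -0.0]
contact_force: [-3.1, 0.2, 5.0]
opening: 0.0537
grip_force: 37.7
```

Call:
arm_command(increments=[{"slide":[0,0,-0.001],"spin":0,"gripper":0.1},{"slide":[0,0,-0.001],"spin":0,"gripper":0.4},{"slide":[0,0,-0.001],"spin":0,"gripper":0.9},{"slide":[0,0,-0.001],"spin":0,"gripper":0.9},{"slide":[0,0,-0.001],"spin":0,"gripper":0.9},{"slide":[0,0,-0.001],"spin":0,"gripper":0.9}])

```text
t: 12.98
tool_pos: [0.5962, -0.1814, 0.1318]
tool_rot: [-2.141, -2.299, -0.0]
contact_force: [-0.3, 0.8, 0.6]
opening: 0.0812
grip_force: 0.0
```

Call:
arm_command(increments=[{"slide":[0,0,-0.02],"spin":0,"gripper":0.9},{"slide":[0,0,-0.05],"spin":0,"gripper":0.9},{"slide":[0,0,-0.085],"spin":0,"gripper":0.9},{"slide":[0,0,-0.12],"spin":0,"gripper":0.9},{"slide":[0,0,-0.138],"spin":0,"gripper":0.9},{"slide":[0,0,-0.138],"spin":0,"gripper":1}])

```text
t: 13.48
tool_pos: [0.5985, -0.1823, 0.277]
tool_rot: [2.134, 2.291, 0.006]
contact_force: [0.4, -0.1, -0.2]
opening: 0.085
grip_force: 0.0
```

```bash
python3 - <<'E'
from plan import *
st(); print(to(NEW['yellow'],.27))
E
```

```text
t 13.48 pos [ 0.5985 -0.1823  0.277 ] yaw_y 4.09 op 0.08503983360703417 grip 0.0
[0.383  0.0975 0.006 ]
```

Yellow next.

Call:
arm_command(increments=[{"slide":[0.038,0.0095,0],"spin":0,"gripper":1},{"slide":[0.077,0.0195,0],"spin":0,"gripper":1},{"slide":[0.116,0.0295,0],"spin":0,"gripper":1},{"slide":[0.155,0.0395,0],"spin":0,"gripper":1},{"slide":[0.194,0.0495,0],"spin":0,"gripper":1},{"slide":[0.233,0.0595,0],"spin":0,"gripper":1},{"slide":[0.272,0.0695,0],"spin":0,"gripper":1},{"slide":[0.31,0.079,0],"spin":0,"gripper":1}])

```text
t: 14.15
tool_pos: [0.6525, 0.1355, 0.2683]
tool_rot: [-2.14, -2.298, 0.002]
contact_force: [0.4, -0.8, 0.3]
opening: 0.0855
grip_force: 0.0
```

Call:
arm_command(increments=[{"slide":[0.037,0.009,0],"spin":0,"gripper":1},{"slide":[0.073,0.018,0],"spin":0,"gripper":1},{"slide":[0.073,0.018,0],"spin":0,"gripper":1},{"slide":[0.073,0.018,0],"spin":0,"gripper":1}])

```text
t: 14.48
tool_pos: [0.6651, 0.2095, 0.268]
tool_rot: [-2.136, -2.302, 0.003]
contact_force: [0.5, 0.2, -0.4]
opening: 0.0853
grip_force: 0.0
```

```bash
python3 -c "
from plan import *
st(); print(to(NEW['yellow'],.106))"
```

```text
t 14.48 pos [0.6651 0.2095 0.268 ] yaw_y 4.27 op 0.0853317936108204 grip 0.0
[-0.0031  0.0036  0.162 ]
```

Call:
arm_command(increments=[{"slide":[-0.002,0.002,0.035],"spin":0,"gripper":1},{"slide":[-0.002,0.002,0.07],"spin":0,"gripper":1},{"slide":[-0.002,0.002,0.105],"spin":0,"gripper":1},{"slide":[-0.002,0.002,0.135],"spin":0,"gripper":1},{"slide":[-0.002,0.002,0.155],"spin":0,"gripper":1},{"slide":[-0.002,0.002,0.164],"spin":0,"gripper":1},{"slide":[-0.002,0.002,0.164],"spin":0,"gripper":1},{"slide":[-0.002,0.002,0.164],"spin":0,"gripper":0.3}])

```text
t: 15.15
tool_pos: [0.6681, 0.2049, 0.1061]
tool_rot: [2.142, 2.298, -0.0]
contact_force: [0.2, 0.6, 0.3]
opening: 0.0754
grip_force: 0.0
```

Call:
arm_command(increments=[{"slide":[0,0,0],"spin":0,"gripper":0},{"slide":[0,0,0],"spin":0,"gripper":-0.3},{"slide":[0,0,0],"spin":0,"gripper":-0.3},{"slide":[0,0,0],"spin":0,"gripper":-0.3},{"slide":[0,0,0],"spin":0,"gripper":-0.3}])

```text
t: 15.57
tool_pos: [0.6694, 0.2058, 0.1088]
tool_rot: [2.139, 2.297, 0.005]
contact_force: [-0.6, -1.0, 7.4]
opening: 0.0589
grip_force: 38.8
```

```bash
python3 -c "
from plan import *
st(); print(to(org(.04,.042),.25))"
```

```text
t 15.57 pos [0.6694 0.2058 0.1088] yaw_y 4.09 op 0.058934579179161437 grip 38.79306256771088
[-0.2971 -0.0988 -0.1417]
```

Call:
arm_command(increments=[{"slide":[0,0,-0.015],"spin":0,"gripper":-0.3},{"slide":[0,0,-0.04],"spin":0,"gripper":-0.3},{"slide":[0,0,-0.075],"spin":0,"gripper":-0.3},{"slide":[0,0,-0.11],"spin":0,"gripper":-0.3},{"slide":[0,0,-0.14],"spin":0,"gripper":-0.3},{"slide":[0,0,-0.155],"spin":0,"gripper":-0.3},{"slide":[-0.01,-0.003,-0.155],"spin":0,"gripper":-0.3},{"slide":[-0.035,-0.012,-0.155],"spin":0,"gripper":-0.3}])

```text
t: 16.23
tool_pos: [0.6584, 0.1713, 0.2613]
tool_rot: [2.137, 2.302, 0.003]
contact_force: [-0.2, -0.5, -2.7]
opening: 0.0592
grip_force: 38.5
```

Call:
arm_command(increments=[{"slide":[-0.035,-0.012,0],"spin":0,"gripper":-0.3},{"slide":[-0.073,-0.024,0],"spin":0,"gripper":-0.3},{"slide":[-0.111,-0.037,0],"spin":0,"gripper":-0.3},{"slide":[-0.149,-0.05,0],"spin":0,"gripper":-0.3},{"slide":[-0.187,-0.062,0],"spin":0,"gripper":-0.3},{"slide":[-0.22,-0.073,0],"spin":0,"gripper":-0.3},{"slide":[-0.247,-0.082,0],"spin":0,"gripper":-0.3},{"slide":[-0.262,-0.087,0],"spin":0,"gripper":-0.3}])

```text
t: 16.9
tool_pos: [0.5876, -0.1008, 0.2575]
tool_rot: [-2.142, -2.293, 0.006]
contact_force: [1.3, 0.8, -1.6]
opening: 0.0595
grip_force: 38.5
```

Call:
arm_command(increments=[{"slide":[0,0,0],"spin":0,"gripper":-0.3},{"slide":[0,0,0],"spin":0,"gripper":-0.3}])

```text
t: 17.07
tool_pos: [0.5887, -0.0984, 0.2581]
tool_rot: [-2.141, -2.294, 0.003]
contact_force: [0.3, 1.7, -2.4]
opening: 0.0595
grip_force: 38.5
```

```bash
python3 -c "
from plan import *
st(); print(to(org(.04,.042),.1148))"
```

```text
t 17.07 pos [ 0.5887 -0.0984  0.2581] yaw_y 3.96 op 0.059474494930872514 grip 38.50450158119202
[0.0003 0.0033 0.1433]
```

Call:
arm_command(increments=[{"slide":[0,0.001,0.025],"spin":0,"gripper":-0.3},{"slide":[0,0.001,0.06],"spin":0,"gripper":-0.3},{"slide":[0,0.001,0.095],"spin":0,"gripper":-0.3},{"slide":[0,0.001,0.12],"spin":0,"gripper":-0.3},{"slide":[0,0.001,0.134],"spin":0,"gripper":-0.3},{"slide":[0,0.001,0.139],"spin":0,"gripper":-0.3},{"slide":[0,0.001,0.141],"spin":0,"gripper":-0.3},{"slide":[0,0.001,0.143],"spin":0,"gripper":-0.3}])

```text
t: 17.73
tool_pos: [0.5923, -0.0974, 0.1192]
tool_rot: [2.139, 2.298, 0.002]
contact_force: [0.1, -1.7, -1.3]
opening: 0.0591
grip_force: 38.5
```

Call:
arm_command(increments=[{"slide":[0,0,0.001],"spin":0,"gripper":-0.3},{"slide":[0,0,0.002],"spin":0,"gripper":-0.3},{"slide":[0,0,0.003],"spin":0,"gripper":-0.3},{"slide":[0,0,0.003],"spin":0,"gripper":-0.3}])

```text
t: 18.07
tool_pos: [0.5917, -0.0977, 0.1158]
tool_rot: [2.14, 2.298, 0.001]
contact_force: [-0.0, 0.2, -3.1]
opening: 0.0597
grip_force: 38.5
```

Call:
arm_command(increments=[{"slide":[0,0,0.001],"spin":0,"gripper":-0.3},{"slide":[0,0,0.002],"spin":0,"gripper":-0.3},{"slide":[0,0,0.002],"spin":0,"gripper":-0.3}])

```text
t: 18.32
tool_pos: [0.5918, -0.0978, 0.1148]
tool_rot: [2.14, 2.299, 0.0]
contact_force: [-3.6, 0.6, 7.0]
opening: 0.0594
grip_force: 39.2
```

Call:
arm_command(increments=[{"slide":[0,0,-0.001],"spin":0,"gripper":0.2},{"slide":[0,0,-0.001],"spin":0,"gripper":0.5},{"slide":[0,0,-0.001],"spin":0,"gripper":0.9},{"slide":[0,0,-0.001],"spin":0,"gripper":0.9},{"slide":[0,0,-0.001],"spin":0,"gripper":0.9},{"slide":[0,0,-0.001],"spin":0,"gripper":0.9}])

```text
t: 18.82
tool_pos: [0.5912, -0.0976, 0.1138]
tool_rot: [-2.141, -2.299, -0.0]
contact_force: [0.4, -0.1, 1.1]
opening: 0.081
grip_force: 0.0
```

Call:
arm_command(increments=[{"slide":[0,0,-0.02],"spin":0,"gripper":0.9},{"slide":[0,0,-0.05],"spin":0,"gripper":0.9},{"slide":[0,0,-0.085],"spin":0,"gripper":0.9},{"slide":[0,0,-0.12],"spin":0,"gripper":0.9},{"slide":[0,0,-0.15],"spin":0,"gripper":0.9},{"slide":[0,0,-0.15],"spin":0,"gripper":1}])

```text
t: 19.32
tool_pos: [0.5943, -0.0984, 0.2728]
tool_rot: [2.132, 2.29, 0.01]
contact_force: [0.6, -0.2, 0.8]
opening: 0.0852
grip_force: 0.0
```

```bash
python3 - <<'E'
from plan import *
st(); print(to(NEW['blue'],.27))
E
```

```text
t 19.32 pos [ 0.5943 -0.0984  0.2728] yaw_y 4.09 op 0.08523980141468819 grip 0.0
[0.4509 0.0018 0.0007]
```

Call:
arm_command(increments=[{"slide":[0.038,0,0],"spin":0,"gripper":1},{"slide":[0.078,0,0],"spin":0,"gripper":1},{"slide":[0.118,0,0],"spin":0,"gripper":1},{"slide":[0.158,0,0],"spin":0,"gripper":1},{"slide":[0.198,0,0],"spin":0,"gripper":1},{"slide":[0.238,0.001,0],"spin":0,"gripper":1},{"slide":[0.278,0.001,0],"spin":0,"gripper":1},{"slide":[0.318,0.001,0],"spin":0,"gripper":1}])

```text
t: 19.98
tool_pos: [0.5691, 0.2216, 0.2637]
tool_rot: [2.141, 2.299, 0.0]
contact_force: [0.6, -0.4, 0.4]
opening: 0.0853
grip_force: 0.0
```

Call:
arm_command(increments=[{"slide":[0.04,0,0],"spin":0,"gripper":1},{"slide":[0.08,0.001,0],"spin":0,"gripper":1},{"slide":[0.115,0.001,0],"spin":0,"gripper":1},{"slide":[0.132,0.001,0],"spin":0,"gripper":1},{"slide":[0.132,0.001,0],"spin":0,"gripper":1},{"slide":[0.132,0.001,0],"spin":0,"gripper":1}])

```text
t: 20.48
tool_pos: [0.561, 0.3517, 0.2633]
tool_rot: [2.139, 2.3, -0.002]
contact_force: [0.8, -0.6, 0.2]
opening: 0.0853
grip_force: 0.0
```

```bash
python3 -c "
from plan import *
st(); print(to(NEW['blue'],.114))"
```

```text
t 20.48 pos [0.561  0.3517 0.2633] yaw_y 4.17 op 0.08531140873577889 grip 0.0
[-0.0003  0.0031  0.1493]
```

Call:
arm_command(increments=[{"slide":[0,0.002,0.035],"spin":0,"gripper":1},{"slide":[0,0.002,0.07],"spin":0,"gripper":1},{"slide":[0,0.002,0.1],"spin":0,"gripper":1},{"slide":[0,0.002,0.127],"spin":0,"gripper":1},{"slide":[0,0.002,0.145],"spin":0,"gripper":1},{"slide":[0,0.002,0.15],"spin":0,"gripper":1},{"slide":[0,0.002,0.15],"spin":0,"gripper":1},{"slide":[0,0.002,0.15],"spin":0,"gripper":0.3}])

```text
t: 21.15
tool_pos: [0.5641, 0.3507, 0.115]
tool_rot: [2.142, 2.297, 0.002]
contact_force: [-0.2, -0.4, 0.8]
opening: 0.0753
grip_force: 0.0
```

Call:
arm_command(increments=[{"slide":[0,0,0],"spin":0,"gripper":0},{"slide":[0,0,0],"spin":0,"gripper":-0.3},{"slide":[0,0,0],"spin":0,"gripper":-0.3},{"slide":[0,0,0],"spin":0,"gripper":-0.3},{"slide":[0,0,0],"spin":0,"gripper":-0.3}])

```text
t: 21.57
tool_pos: [0.5646, 0.3521, 0.1167]
tool_rot: [2.139, 2.298, 0.006]
contact_force: [-0.4, -1.6, 5.5]
opening: 0.0573
grip_force: 38.2
```

```bash
python3 -c "
from plan import *
st(); print(to(org(.04,.126),.25))"
```

```text
t 21.57 pos [0.5646 0.3521 0.1167] yaw_y 4.09 op 0.05726664008104621 grip 38.191834688186646
[-0.3663 -0.004  -0.1337]
```

Place height is 0.1227.

Call:
arm_command(increments=[{"slide":[0,0,-0.015],"spin":0,"gripper":-0.3},{"slide":[0,0,-0.04],"spin":0,"gripper":-0.3},{"slide":[0,0,-0.075],"spin":0,"gripper":-0.3},{"slide":[0,0,-0.11],"spin":0,"gripper":-0.3},{"slide":[0,0,-0.135],"spin":0,"gripper":-0.3},{"slide":[0,0,-0.148],"spin":0,"gripper":-0.3},{"slide":[-0.01,0,-0.148],"spin":0,"gripper":-0.3},{"slide":[-0.036,0,-0.148],"spin":0,"gripper":-0.3}])

```text
t: 22.23
tool_pos: [0.5652, 0.317, 0.2621]
tool_rot: [-2.137, -2.303, -0.002]
contact_force: [-0.7, -0.7, -2.6]
opening: 0.0575
grip_force: 38.0
```

Call:
arm_command(increments=[{"slide":[-0.04,0,0],"spin":0,"gripper":-0.3},{"slide":[-0.08,-0.001,0],"spin":0,"gripper":-0.3},{"slide":[-0.12,-0.001,0],"spin":0,"gripper":-0.3},{"slide":[-0.16,-0.002,0],"spin":0,"gripper":-0.3},{"slide":[-0.2,-0.002,0],"spin":0,"gripper":-0.3},{"slide":[-0.24,-0.003,0],"spin":0,"gripper":-0.3},{"slide":[-0.28,-0.003,0],"spin":0,"gripper":-0.3},{"slide":[-0.315,-0.004,0],"spin":0,"gripper":-0.3}])

```text
t: 22.9
tool_pos: [0.5825, -0.0016, 0.2589]
tool_rot: [-2.14, -2.296, 0.005]
contact_force: [-0.3, -0.2, -1.1]
opening: 0.0571
grip_force: 38.0
```

Call:
arm_command(increments=[{"slide":[-0.015,0,0],"spin":0,"gripper":-0.3},{"slide":[-0.015,0,0],"spin":0,"gripper":-0.3},{"slide":[-0.015,0,0],"spin":0,"gripper":-0.3},{"slide":[-0.015,0,0],"spin":0,"gripper":-0.3}])

```text
t: 23.23
tool_pos: [0.5843, -0.0134, 0.26]
tool_rot: [-2.139, -2.297, 0.002]
contact_force: [-0.4, -0.4, -2.5]
opening: 0.0573
grip_force: 38.0
```

```bash
python3 -c "
from plan import *
st(); print(to(org(.04,.126),.1227))"
```

```text
t 23.23 pos [ 0.5843 -0.0134  0.26  ] yaw_y 4.09 op 0.05729770104757168 grip 37.97451317310333
[-0.0007  0.0023  0.1373]
```

Call:
arm_command(increments=[{"slide":[-0.001,0,0.025],"spin":0,"gripper":-0.3},{"slide":[-0.001,0,0.06],"spin":0,"gripper":-0.3},{"slide":[-0.001,0,0.09],"spin":0,"gripper":-0.3},{"slide":[-0.001,0,0.115],"spin":0,"gripper":-0.3},{"slide":[-0.001,0,0.128],"spin":0,"gripper":-0.3},{"slide":[-0.001,0,0.133],"spin":0,"gripper":-0.3},{"slide":[-0.001,0,0.135],"spin":0,"gripper":-0.3},{"slide":[-0.001,0,0.137],"spin":0,"gripper":-0.3}])

```text
t: 23.9
tool_pos: [0.5863, -0.0144, 0.1263]
tool_rot: [2.139, 2.299, 0.002]
contact_force: [0.6, -0.3, -0.9]
opening: 0.0575
grip_force: 38.0
```

Call:
arm_command(increments=[{"slide":[0,0,0.001],"spin":0,"gripper":-0.3},{"slide":[0,0,0.002],"spin":0,"gripper":-0.3},{"slide":[0,0,0.003],"spin":0,"gripper":-0.3},{"slide":[0,0,0.003],"spin":0,"gripper":-0.3}])

```text
t: 24.23
tool_pos: [0.5858, -0.0149, 0.1227]
tool_rot: [2.14, 2.298, 0.001]
contact_force: [0.2, 0.1, -1.3]
opening: 0.0571
grip_force: 38.3
```

Call:
arm_command(increments=[{"slide":[0,0,0.001],"spin":0,"gripper":-0.3},{"slide":[0,0,0.001],"spin":0,"gripper":-0.3}])

```text
t: 24.4
tool_pos: [0.5859, -0.015, 0.1227]
tool_rot: [2.14, 2.299, 0.001]
contact_force: [-2.5, -0.3, 5.4]
opening: 0.0575
grip_force: 38.7
```

Call:
arm_command(increments=[{"slide":[0,0,-0.001],"spin":0,"gripper":0.2},{"slide":[0,0,-0.001],"spin":0,"gripper":0.5},{"slide":[0,0,-0.001],"spin":0,"gripper":0.9},{"slide":[0,0,-0.001],"spin":0,"gripper":0.9},{"slide":[0,0,-0.001],"spin":0,"gripper":0.9},{"slide":[0,0,-0.001],"spin":0,"gripper":0.9}])

```text
t: 24.9
tool_pos: [0.5853, -0.0148, 0.1219]
tool_rot: [2.141, 2.299, 0.0]
contact_force: [-0.6, -0.1, 0.3]
opening: 0.0817
grip_force: 0.0
```

Call:
arm_command(increments=[{"slide":[0,0,-0.02],"spin":0,"gripper":0.9},{"slide":[0,0,-0.05],"spin":0,"gripper":0.9},{"slide":[0,0,-0.085],"spin":0,"gripper":0.9},{"slide":[0,0,-0.12],"spin":0,"gripper":0.9},{"slide":[0,0,-0.15],"spin":0,"gripper":0.9},{"slide":[0,0,-0.15],"spin":0,"gripper":1}])

```text
t: 25.4
tool_pos: [0.5884, -0.0152, 0.2808]
tool_rot: [2.133, 2.291, 0.012]
contact_force: [0.7, -0.9, 0.3]
opening: 0.0856
grip_force: 0.0
```

Call:
arm_command(increments=[{"slide":[0.038,0,0],"spin":0,"gripper":1},{"slide":[0.078,0,0],"spin":0,"gripper":1},{"slide":[0.118,0,0],"spin":0,"gripper":1},{"slide":[0.158,0,0],"spin":0,"gripper":1},{"slide":[0.198,0,0],"spin":0,"gripper":1},{"slide":[0.238,0,0],"spin":0,"gripper":1},{"slide":[0.278,0,0],"spin":0,"gripper":1},{"slide":[0.29,0,0],"spin":0,"gripper":1}])

```text
t: 26.07
tool_pos: [0.5635, 0.2791, 0.2716]
tool_rot: [-2.135, -2.303, -0.002]
contact_force: [0.7, 0.0, 1.0]
opening: 0.0857
grip_force: 0.0
```

```bash
python3 - <<'E'
from plan import *
from vis import *
st(); c,s=np.cos(YAW),np.sin(YAW)
d=imaging.get_image("top"); s_=imaging.get_image("scene")
for k in LANE:
    for e,a in blobs(d,k,VM["top"][k],300):
        if a>3000: continue
        v=ray(d,e[0],H[k]+.006)[:2]-C; print(k,(1000*np.array([c*v[0]+s*v[1],-s*v[0]+c*v[1]])).round(1),int(a))
cv2.imwrite("pics/fin.png",np.vstack([d["frame"][120:340],s_["frame"][80:400]])[:,:,::-1])
E
```

```text
t 26.07 pos [0.5635 0.2791 0.2716] yaw_y 4.33 op 0.08566092599765705 grip 0.0
blue [-72.  125.5] 928
blue [ 39.1 125.1] 908
yellow [-73.7  40.1] 1065
yellow [40.2 44.3] 1001
red [-72.8 -39.4] 865
red [ 37.  -40.9] 825
green [ -67.4 -127.5] 714
green [  39.  -124.3] 677
green [ 171.  -311.5] 404
```

View pics/fin.png

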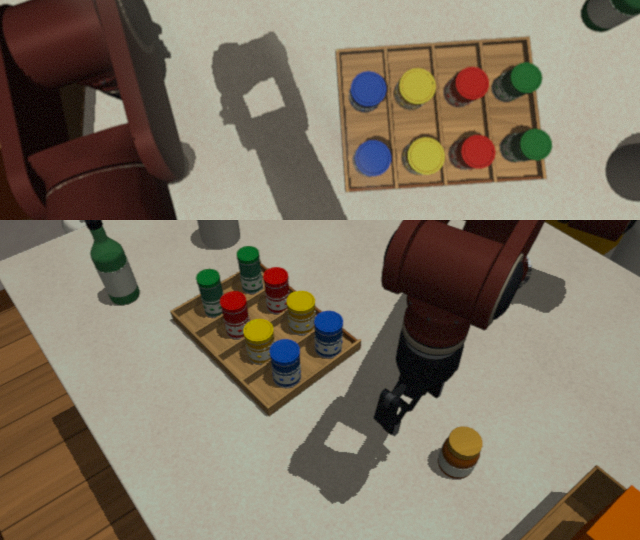

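All eight tins stand in their lanes: new ones at top-view row ~80–90 of the crop, old ones at ~145–158 and unmoved. The honey jar is still at (460,452), and the arm is clear.

```bash
python3 -c "
from station import order
print(order.finish_job())"
```

```text
the job is handed in; nothing more can be done
None
```

All four new tins stand upright in their own colour's lane behind the old tins, the old tins and honey jar stand where they were, and the job was handed in at about 26 s.

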